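# Clamp a weld test coupon in a ratchet hold-down, two teeth past first bearing

### The job

Slide the flat steel coupon into the throat of the hold-down clamp until its end butts gently against the stop, square and central under the foot. Then wind the black knob clockwise until you feel the foot just bear on the coupon, take it up two more clicks of the ratchet and no further, and let go so that the pawl holds it there. Leave the hammer, brush and magnet where they lie.

Things in the scene. Friction and masses are not known exactly. Their poses are not given: they have to be found in the camera images.
- coupon: the work: a plain flat bar of bright steel, 200 x 40 x 10 mm, 0.4 to 0.9 kg, lying loose and flat on the bench. Origin at the centre of its underside; x along its 200 mm length, y across, z up. Either end may go in first.
- clamp: the grey cast-steel C-frame of the bench hold-down, bolted down. Origin on the bench top under the foot's axis; x points into the throat, from its open front to the column, z up. Over-arm 44 mm wide (nose boss 52), z 71 to 107 mm, front at x = -26 mm; the wheel on top reaches x = -34 mm, so hold the coupon at about x = -100 mm. Column and flange lie behind, to x = 168 mm.
- coupon_home (a point): on the bench, where the coupon's origin is when home: 55 mm in front of the foot's axis, 100 mm in front of the stop. x points into the throat; the coupon's length must lie along it. It slides in flat on the bench, under the foot.
- stop: the hardened steel stop on the column at the back of the throat, 50 mm wide, 22 mm high. Origin at the bottom centre of its front face, 45 mm behind the foot's axis. The coupon's end butts against this face; it does not give.
- knob_grip (a point): the middle of the round black ribbed knob on top of the clamp, on its upright axis, 145 mm above the bench. The knob is 44 mm in diameter and 28 mm high (129 to 157 mm above the bench) and stays at this height. Below it a 22 mm hub, then wheel and pawl, up to 122 mm above the bench: keep fingertips above 125 mm. Nothing else stands beside the knob.
- knob (a joint): turn of knob and wheel together, rad: 0 at the start, grows clockwise seen from above, which sends the foot down; ends at 3.9. One tooth = 0.314 rad = 1.25 mm of foot travel. The pawl seats at whole multiples of 0.314; it drops in by 0.25 tooth past a multiple, so turn 0.3 to 0.5 tooth past it and let go: the loaded wheel then falls back onto the pawl, no further.
- wheel: the steel ratchet wheel under the knob: 68 mm in diameter, 10 mm thick, 20 saw teeth 5 mm deep. Origin at the centre of its underside, 109 mm above the bench. Free winding takes up to 0.05 Nm, rising and falling with each tooth; the thread is fast (4 mm of foot travel per rad), so that only the pawl keeps it from turning back when the foot is loaded.
- pawl: the dark steel pawl behind the wheel, 33 mm from pivot to nose, 9 mm thick, pressed into the teeth by a light spring; a short thumb tail sticks out beyond the pivot. Origin at its pivot on top of the over-arm. While it is left alone the wheel cannot turn back.
- plunger: steel rod, 16 mm, that comes down out of the over-arm, with all below it (the foot): coil spring, collar and a 28 mm round pad on a threaded stem. Does not turn. Origin on its axis at its lower end, 50 mm above the bench at the start. The pad is set differently each time, not measured: underside 31 to 38 mm below this origin, so 2 to 9 mm clear of the coupon: it must be felt.
- spring (a point): middle of the foot's coil spring, 8 mm under the plunger's origin. It is preloaded: as the pad first bears, the foot's force steps to about 26 N and the knob's torque by about 0.1 Nm; from there each tooth adds about 39 N and 0.155 Nm.
- chip_hammer: bystander: steel chipping hammer, 250 mm long, lying on the bench; origin under the middle of its handle. Leave it.
- wire_brush: bystander: wooden wire brush, 260 mm long, bristles down; origin under its middle. Leave it.
- magnet: bystander: flat red welding magnet, 90 x 65 x 20 mm; origin under its middle. Leave it.
Mind the look-alikes: they are no part of the job. Of the things that look like the clamp, take the one that is farthest from the robot's base at the start. Of the things shaped like the coupon, the steel one is meant.

How it is judged:
By the outcome, as a careful person would: the job done as asked, in the order asked, and still so for the second after the job is handed in, with the robot touching nothing.
It also fails if it takes over 72 s, if anything falls off the work surface, if the arm or the gripper's body presses on something with over 40 N, if the wrist force passes 120 N, or if a joint passes its speed limit or range.

### The arm

A 7-joint arm with a two-finger parallel gripper is mounted at the origin on the work surface. World frame = base frame: x ahead of the robot, y to its left, z up, the work surface at z = 0. Lengths are in m, angles in rad, forces in N, time in s.
With the tool pointing down it reaches from about 0.4 to 0.85 m from the base axis. Payload 10.4 kg.
Tool frame: the origin (TCP) lies at the very end of the fingers, on their centre line; the grasp point (between the pads) lies 19 mm behind it; z points along the fingers, y is the line along which they close (so a half turn about z gives the same grasp; the last joint's range is limited). The gripper opens to 85 mm and grips with 20 to 120 N. Pads are 22 mm wide; open, the fingers measure 114 mm over their backs; the gripper's body (76 mm by 85 mm) begins 54 mm behind the grasp point. The pads swing forward as they close: fully open they stand 13 mm farther back than shut.
Start: joints at [1.259, 0.332, -0.065, 1.46, 0.022, 1.35, -0.088], TCP at [0.178, -0.599, 0.231] pointing down, gripper open.
Joint ranges: [-2.6, 2.6], [-0.5, 2.12], [-1.47, 1.34], [0.16, 2.42], [-1.27, 4.41], [0.06, 2.06], [-2.6, 2.6]. Speed limits (rad/s): [2.22, 2.22, 2.79, 2.79, 3.14, 3.14, 3.14].

### API

Orientations are given as a unit quaternion [x, y, z, w].
In Python, from workcell import manip gives the robot as it stands.
- The arm moves only by the shell command python3 -m jog [FORCE], which reads ROWS from standard input. ROWS is a JSON list of rows, 1 to 20 of them, each an object with the fields rot (a list: a rotation vector rx, ry, rz in a scale on which 1.0 is pi rad), pos (a list: dx, dy, dz in parts of the range, where 1.0 means 1 m), aperture (the opening from 0.0 (shut) to 1.0 (fully open)); a field left out counts as zero (the opening has to be given); each row is the pose to reach, as a shift and turn from the pose commanded when the command began, along the tool's axes at that moment; what a row does not reach only later rows make up. A row lasts 1/8 s, in which the tool goes at most 0.0625 m and 0.188 rad, less where a joint would pass 70% of its speed; a pose out of reach is approached as far as the arm can. The fingers move at their own pace and stop on an object; FORCE is the grip in N (left out, the last holds). Time passes only in rows, so rows that do not move let the fingers close. It prints the time, the measured TCP pose, the force, the opening and the grip force at its end. Input that does not fit is refused with a message, and nothing moves.
- manip.get_obs(): the state, without advancing time (a new reading comes with each control period).
- manip.camera(name): name is "side" or "top" or "wrist"; returns the picture (384x512x3 uint8, blue, green, red); there is no depth.
- manip.calibration(name): a dict with "fx", "fy", "cx", "cy" (pixels), "world_from_camera" (4x4, takes a point from camera to world coordinates); the wrist camera has in their place "tool_from_camera" (4x4, takes a point from camera to tool coordinates, whose origin is the TCP and whose axes are the flange's). Camera axes: x right, y up, looking along -z (the intrinsics and any distortion apply to the point x, -y, -z); pixel columns grow to the right and rows downward; lengths in m; the calibration is good to about 2 mm. A picture is of the moment at which its call begins: read the wrist's pose just before it. calibration takes no time and is no camera call.
- manip.hand_in(): hands the job in; it is judged then, once.
Trained networks look in the newest picture that a camera, given by its name, has taken for a name from the list of things; names that differ only in an ending like _2 or _b are one class to them, and where a whole thing is asked for, a point or a joint stands for the part that bears it (a point fixed in the world has none). Each returns a list of dicts, best first, with "confidence" (0 to 1); they miss things now and then, are a little off and sometimes report something else, mostly with a low value. They report only what shows in the picture. A call takes as long as a camera call. They do not tell look-alikes from the thing itself.
- manip.outline_of(camera, thing): "mask" (384x512 bool, what is visible of it) and "bbox" ([left, top, right, bottom] in pixels, round what is visible of it).
The state is a dict: "clock": time; "joint_pos": joint angles; "joint_velocities": joint speeds; "tau": joint torques, N m; "position": TCP position; "ee_rot": TCP orientation; "ft_force": force on the tool from outside, world axes, zero at the start; "torque": the same for the moment, N m; "grip_width": opening from 0.0 (shut) to 1.0 (fully open); "grasp_force": force on a finger pad.
Only numpy, scipy, OpenCV 4.12 (cv2) and the standard library are available. Lean on these libraries where they do the work, as an engineer would, in place of code of your own. Each camera call takes 0.05 s, during which the arm holds its last target. There are 200 camera calls.

## Working session

There is one attempt and no reset: what is moved stays moved. The work goes in short steps, Python scripts to look and compute and a shell command to move; the robot and the scene stay as the last step left them, time stands still between calls to the robot, and variables do not carry over. Pictures are saved under pics/ and viewed, at most 10 in all, crops included, and the job is handed in when it is done.

```bash
ls; mkdir -p pics
python3 - <<'E'
from workcell import manip
import cv2, numpy as np
o=manip.get_obs(); print({k:np.round(v,3) for k,v in o.items()})
ims=[]
for c in ["side","top"]:
    im=manip.camera(c); cv2.imwrite(f"pics/{c}0.png",im); ims.append(im)
    k=manip.calibration(c); print(c,{a:np.round(b,3) for a,b in k.items()})
    for t in ["coupon","clamp","knob_grip","stop","wheel","pawl","chip_hammer","magnet"]:
        print(c,t,[(np.round(d["confidence"],2),np.round(d["bbox"])) for d in manip.outline_of(c,t)])
cv2.imwrite("pics/both.png",cv2.resize(np.vstack(ims),(448,600) if 0 else (400,600)))
print(manip.calibration("wrist"))
E
```

```text
pics
{'clock': np.float64(0.0), 'joint_pos': array([ 1.259,  0.333, -0.065,  1.461,  0.022,  1.35 , -0.088]), 'joint_velocities': array([ 0.002,  0.   , -0.001, -0.001,  0.   ,  0.   , -0.   ]), 'tau': array([ 0.0000e+00, -6.2543e+01,  5.0000e-02, -3.9161e+01,  1.6000e-02,
        1.0000e-02,  0.0000e+00]), 'position': array([ 0.178, -0.599,  0.231]), 'ee_rot': array([ 0.99 ,  0.144, -0.   , -0.001]), 'ft_force': array([-0.469,  0.708, -0.569]), 'torque': array([-0.016,  0.   , -0.025]), 'grasp_force': np.float64(0.0), 'grip_width': np.float64(0.999)}
side {'fx': np.float64(476.115), 'fy': np.float64(476.115), 'cx': np.float64(255.904), 'cy': np.float64(191.535), 'world_from_camera': array([[-8.170e-01,  4.240e-01, -3.900e-01, -3.900e-02],
       [-5.760e-01, -6.030e-01,  5.520e-01,  9.310e-01],
       [-1.000e-03,  6.760e-01,  7.370e-01,  1.264e+00],
       [ 0.000e+00,  0.000e+00,  0.000e+00,  1.000e+00]])}
side coupon [(np.float64(0.89), array([219., 217., 262., 261.])), (np.float64(0.83), array([260., 265., 296., 325.]))]
side clamp [(np.float64(0.7), array([272., 143., 324., 181
[... 1418 characters left out ...]
 array([307., 171., 324., 192.])), (np.float64(0.5), array([229., 240., 250., 257.]))]
top pawl []
top chip_hammer [(np.float64(0.57), array([195., 112., 280., 160.]))]
top magnet [(np.float64(0.87), array([114., 198., 146., 225.]))]
{'fx': 315.62346820815026, 'fy': 315.62346820815026, 'cx': 261.78198683162725, 'cy': 187.91587787076247, 'tool_from_camera': array([[-1.24077409e-04,  9.51247642e-01,  3.08428124e-01,
         7.94851278e-02],
       [ 9.99999919e-01,  2.36329665e-04, -3.26593557e-04,
        -1.43528591e-04],
       [-3.83562066e-04,  3.08428058e-01, -9.51247594e-01,
        -1.42026937e-01],
       [ 0.00000000e+00,  0.00000000e+00,  0.00000000e+00,
         1.00000000e+00]])}
```

```bash
cat > h.py <<'E'
from workcell import manip
import cv2, numpy as np
from scipy.spatial.transform import Rotation as R
def cam(c,obs=None):
    k=manip.calibration(c)
    if c=="wrist":
        o=obs or manip.get_obs(); T=np.eye(4); T[:3,:3]=R.from_quat(o["ee_rot"]).as_matrix(); T[:3,3]=o["position"]
        W=T@k["tool_from_camera"]
    else: W=k["world_from_camera"]
    return k,W
def ray(c,uv,obs=None):
    k,W=cam(c,obs); d=np.array([(uv[0]-k["cx"])/k["fx"],-(uv[1]-k["cy"])/k["fy"],-1.]); return W[:3,3],W[:3,:3]@d
def atz(c,uv,z,obs=None):
    p,d=ray(c,uv,obs); return p+d*(z-p[2])/d[2]
def tri(rs):
    A=np.zeros((3,3));b=np.zeros(3)
    for p,d in rs:
        d=d/np.linalg.norm(d);M=np.eye(3)-np.outer(d,d);A+=M;b+=M@p
    return np.linalg.solve(A,b)
def proj(c,X,obs=None):
    k,W=cam(c,obs); q=np.linalg.inv(W)@np.append(X,1); return np.array([k["cx"]+k["fx"]*q[0]/-q[2],k["cy"]-k["fy"]*q[1]/-q[2]])
E
python3 - <<'E'
import cv2,numpy as np
t=cv2.imread("pics/top0.png")[90:310,100:400]; s=cv2.imread("pics/side0.png")[120:340,150:370]
t=cv2.resize(t,None,fx=1.5,fy=1.5,interpolation=3)
s=cv2.resize(s,(330,330),interpolation=3)
cv2.imwrite("pics/v1.png",np.hstack([t,s]))
E
```

```text
(no output)
```

View pics/v1.png

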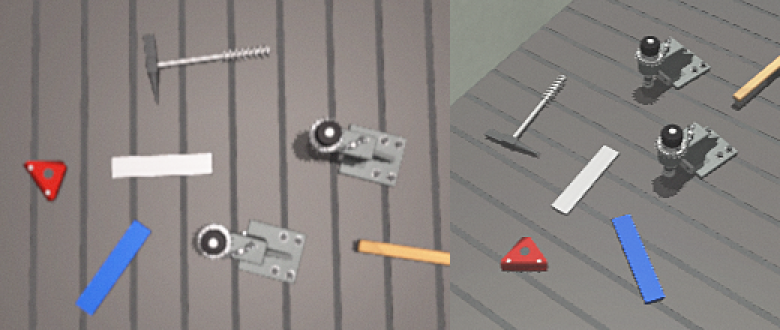

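The crop shows two clamps: A with its knob at top (317,181) and side (283,155), and B at top (241,250) and side (297,213). It also shows two bars: a bright one at top (210,201) and a blue one at (175,267). The bright bar fits the steel coupon, and the base distances computed next will decide which clamp is meant.

Run:
```python
from h import *
manip.camera("side");manip.camera("top")
def cen(m):
    ys,xs=np.nonzero(m); return np.array([xs.mean(),ys.mean()])
im={}
K={c:manip.outline_of(c,"knob_grip") for c in("side","top")}
C={c:manip.outline_of(c,"coupon") for c in("side","top")}
for n,su,tu in [("A",(283,155),(317,181)),("B",(297,213),(241,250))]:
    f=lambda L,u:min((cen(d["mask"]) for d in L),key=lambda q:np.hypot(*(q-u)))
    s,t=f(K["side"],su),f(K["top"],tu)
    X=tri([ray("side",s),ray("top",t)]);print(n,s,t,X,np.hypot(*X[:2]),"atz top .145",atz("top",t,.145),atz("side",s,.145))
P={}
for c in("side","top"):
  d=C[c][0]; pts=np.argwhere(d["mask"])[:,::-1]
  W=np.array([atz(c,p,.01)[:2] for p in pts]).astype(np.float32)
  r=cv2.minAreaRect(W*1000); print(c,cen(d["mask"]),r, W.mean(0), np.linalg.svd(W-W.mean(0),full_matrices=False)[2][0]);P[c]=cen(d["mask"])
print(tri([ray(c,P[c]) for c in P]))
# flange from top: print clamp masks' axis
```

```text
A [296.89971347 214.14040115] [316.94117647 179.45012788] [ 0.59554569 -0.19359817 -0.26749487] 0.6262227436516542 atz top .145 [ 0.58671804 -0.11677205  0.145     ] [0.39681902 0.09744146 0.145     ]
B [296.89971347 214.14040115] [242.95599022 249.59168704] [0.40575532 0.08067774 0.12237149] 0.41369829761382426 atz top .145 [0.40747284 0.07950151 0.145     ] [0.39681902 0.09744146 0.145     ]
side [239.15522388 239.81492537] ((545.7828369140625, 195.552978515625), (46.65315628051758, 204.9261474609375), 2.380324602127075) [0.54612184 0.19723977] [-0.02957453  0.99956256]
top [209.0122905  199.33184358] ((547.6729736328125, 189.28945922851562), (43.52814483642578, 197.98983764648438), 2.312241315841675) [0.5481187  0.18631345] [-0.01733591  0.99984974]
[ 0.55080227  0.18933407 -0.00422142]
```

Clamp A is 0.60 m from the base and B is 0.41 m, so A, at about (0.587, -0.117), is the clamp meant. The bright steel bar is at (0.547, 0.19) with its length along y, and it measures about 200 x 43 mm, which matches. I'm moving to a viewpoint that shows both from the wrist camera.

The manual's scale: turns go in shares of pi rad. Converting my numbers, -1.28 rad / 3.1416 = -0.4074.

```bash
echo '[{"rot":[0, 0, -0.0637], "pos":[0.04, -0.03, -0.04], "aperture":1}, {"rot":[0, 0, -0.1273], "pos":[0.1, -0.08, -0.08], "aperture":1}, {"rot":[0, 0, -0.1592], "pos":[0.14, -0.13, -0.12], "aperture":1}, {"rot":[0, 0, -0.191], "pos":[0.19, -0.18, -0.12], "aperture":1}, {"rot":[0, 0, -0.2228], "pos":[0.24, -0.23, -0.12], "aperture":1}, {"rot":[0, 0, -0.2546], "pos":[0.28, -0.27, -0.12], "aperture":1}, {"rot":[0, 0, -0.2865], "pos":[0.33, -0.32, -0.12], "aperture":1}, {"rot":[0, 0, -0.3183], "pos":[0.37, -0.36, -0.12], "aperture":1}, {"rot":[0, 0, -0.3501], "pos":[0.42, -0.41, -0.12], "aperture":1}, {"rot":[0, 0, -0.382], "pos":[0.46, -0.45, -0.12], "aperture":1}, {"rot":[0, 0, -0.4074], "pos":[0.5, -0.49, -0.12], "aperture":1}, {"rot":[0, 0, -0.4074], "pos":[0.54, -0.53, -0.12], "aperture":1}, {"rot":[0, 0, -0.4074], "pos":[0.575, -0.558, -0.12], "aperture":1}, {"rot":[0, 0, -0.4074], "pos":[0.575, -0.558, -0.12], "aperture":1}, {"rot":[0, 0, -0.4074], "pos":[0.575, -0.558, -0.12], "aperture":1}, {"rot":[0, 0, -0.4074], "pos":[0.575, -0.558, -0.12], "aperture":1}]' | python3 -m jog
python3 - <<'E'
from h import *
o=manip.get_obs(); im=manip.camera("wrist"); cv2.imwrite("pics/w1.png",im)
np.savez("w1.npz",**o)
for t in ["coupon","clamp","knob_grip","wheel","stop","pawl"]:
    for d in manip.outline_of("wrist",t):
        ys,xs=np.nonzero(d["mask"]); print(t,round(d["confidence"],2),np.round(d["bbox"]),xs.mean(),ys.mean())
print(np.round(o["joint_pos"],3),o["position"],o["ft_force"])
E
```

```text
clock: 3.2
position: [0.5702, 0.0986, 0.3513]
ee_rot: [0.708, 0.706, -0.0, 0.0]
ft_force: [-0.2, -0.1, 0.2]
grip_width: 0.997
grasp_force: 0.0
coupon 0.95 [229.   1. 261. 144.] 245.4339908952959 69.88163884673749
coupon 0.6 [ 74.   2. 171.  60.] 128.37271973466002 23.715174129353233
clamp 0.79 [225. 262. 300. 348.] 263.41309412861136 308.29986020503264
clamp 0.67 [ 92. 139. 181. 248.] 137.02318133292664 193.26612780234865
knob_grip 0.94 [ 95. 140. 152. 195.] 123.73531879194631 167.94756711409397
knob_grip 0.66 [252. 283. 300. 340.] 276.37693898655635 308.9384694932782
wheel 0.9 [101. 141. 154. 196.] 135.20138203356368 160.8390918065153
wheel 0.68 [255. 281. 299. 317.] 275.3964705882353 295.91058823529414
stop 0.68 [333.  46. 435. 215.] 389.14129202871175 103.82395164336985
stop 0.59 [250. 283. 258. 292.] 255.21212121212122 285.3484848484849
stop 0.49 [152. 178. 168. 184.] 158.4891304347826 181.5
pawl 0.63 [256. 313. 271. 342.] 264.9793103448276 332.97241379310344
pawl 0.52 [113. 194. 136. 220.] 121.89090909090909 206.52727272727273
[ 0.409  0.293 -0.838  1.347  0.217  1.595 -0.405] [0.57019745 0.0986186  0.35134516] [-0.21122727 -0.08932586  0.18325914]
```

View pics/w1.png

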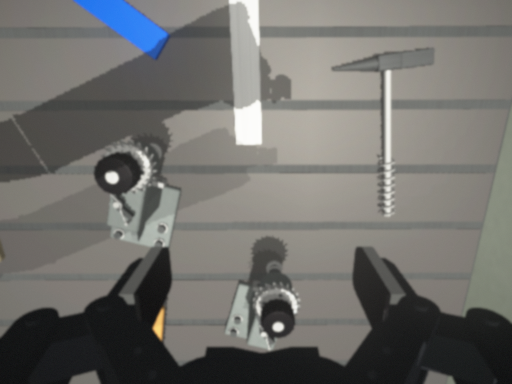

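This view shows the coupon as the white bar at (245,70), clamp A at the bottom centre with its knob at about (277,320), clamp B at (117,172), and the hammer at (388,130). I need clamp A's axis more accurately, so I'm moving over it and taking two views.

```bash
echo '[{"pos":[-0.06, 0, 0], "aperture":1}, {"pos":[-0.12, 0, 0], "aperture":1}, {"pos":[-0.18, 0, 0], "aperture":1}, {"pos":[-0.22, 0, 0], "aperture":1}, {"pos":[-0.22, 0, 0], "aperture":1}, {"pos":[-0.22, 0, 0], "aperture":1}]' | python3 -m jog
cat > look.py <<'E'
from h import *
import sys
n=sys.argv[1]
o=manip.get_obs(); im=manip.camera("wrist"); cv2.imwrite(f"pics/{n}.png",im)
np.savez(n+".npz",**o)
for t in sys.argv[2:]:
    for d in manip.outline_of("wrist",t):
        ys,xs=np.nonzero(d["mask"]); print(t,round(d["confidence"],2),np.round(d["bbox"]),round(xs.mean(),1),round(ys.mean(),1))
print(o["position"],np.round(o["ft_force"],1),round(o["clock"],2))
E
python3 look.py w2 clamp knob_grip wheel stop plunger
python3 -c "
import cv2
i=cv2.imread('pics/w2.png')[20:320,100:420];cv2.imwrite('pics/w2c.png',cv2.resize(i,(640,600),interpolation=3))"
```

```text
clock: 4.3
position: [0.5698, -0.1197, 0.3514]
ee_rot: [0.708, 0.707, 0.0, -0.0]
ft_force: [0.7, 0.5, 0.2]
grip_width: 1.001
grasp_force: 0.0
clamp 0.76 [220. 126. 306. 242.] 263.3 186.2
clamp 0.73 [ 77.   0. 170. 122.] 121.1 59.0
knob_grip 0.85 [249. 127. 306. 184.] 278.2 154.2
wheel 0.9 [252. 127. 308. 172.] 275.3 143.0
stop 0.46 [128.  25. 155.  35.] 140.7 29.5
[ 0.56984975 -0.11971134  0.3514406 ] [0.7 0.5 0.2] 4.3
```

View pics/w2c.png

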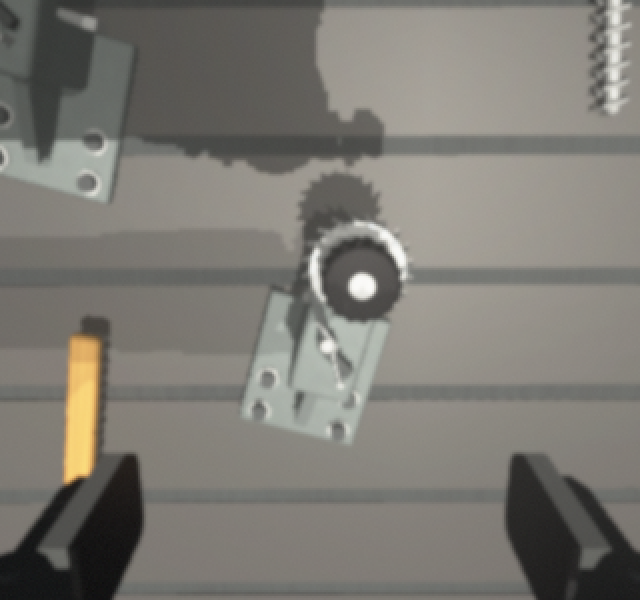

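Clamp A shows whole in the crop: the knob cap at crop (362,286), the flange corners at (275,287), (388,320), (350,442) and (242,417), and the throat opening up and slightly right. Next I compute its pose.

Run:
```python
from h import *
def L(n): 
    z=np.load(n+".npz"); return {k:z[k] for k in z.files}
o1,o2=L("w1"),L("w2")
def blob(n,uv,r=9):
    g=cv2.cvtColor(cv2.imread(f"pics/{n}.png"),6).astype(float); u,v=uv
    w=g[v-r:v+r+1,u-r:u+r+1]; w=np.clip(w-110,0,None); 
    w[np.hypot(*np.mgrid[-r:r+1,-r:r+1])>7]=0
    y,x=np.mgrid[v-r:v+r+1,u-r:u+r+1]; return np.array([(w*x).sum(),(w*y).sum()])/w.sum()
a,b,c=blob("w1",(277,326)),blob("w2",(281,163)),blob("top0",(317,179))
print(a,b,c)
print("cap w1,w2",tri([ray("wrist",a,o1),ray("wrist",b,o2)])," +top",tri([ray("wrist",a,o1),ray("wrist",b,o2),ray("top",c)]))
for s in((a,o1),(b,o2)): print("at .157",atz("wrist",s[0],.157,s[1]))
print("top",atz("top",c,.157))
f=lambda u,v,z:atz("wrist",(100+u/2,20+v/2),z,o2)[:2]
for z in(.01,.02):
    c4=[f(*p,z) for p in((275,287),(388,320),(350,442),(242,417))]
    h4=[f(*p,z) for p in((268,378),(350,400),(338,430),(260,410))]
    m=(c4[2]+c4[3])/2; print(z,"corners",np.round(c4,4).tolist(),"rearmid",m,"holes",np.mean(h4,0))
    k=atz("wrist",b,.157,o2)[:2]
    for nm,v in(("rear",m-k),("holes",np.mean(h4,0)-k),("edgeL",c4[3]-c4[0]),("edgeR",c4[2]-c4[1]),("perp",(c4[3]-c4[2])@np.array([[0,1],[-1,0]]))): print(nm,np.linalg.norm(v),np.degrees(np.arctan2(v[1],v[0])))
# coupon from w1
g=manip.outline_of
import sys
im=cv2.imread("pics/w1.png"); m=(cv2.cvtColor(im,6)>185).astype(np.uint8); n,lab,st,ce=cv2.connectedComponentsWithStats(m)
i=lab[100,248]; print(st[i]); pts=np.argwhere(lab==i)[:,::-1]
W=np.array([atz("wrist",p,.01,o1)[:2] for p in pts],np.float32); print(cv2.minAreaRect(W*1000))
```

```text
[277.75422078 326.54935065] [280.86662828 162.67998848] [319.22502714 177.74538545]
cap w1,w2 [ 0.59081744 -0.12004889  0.15916452]  +top [ 0.59043028 -0.12062682  0.15827211]
at .157 [ 0.59078347 -0.12196976  0.157     ]
at .157 [ 0.5911137  -0.12056711  0.157     ]
top [ 0.58969317 -0.12105252  0.157     ]
0.01 corners [[0.5321, -0.1568], [0.6217, -0.1839], [0.5925, -0.2922], [0.5015, -0.2687]] rearmid [ 0.54703318 -0.28046848] holes [ 0.55389981 -0.25753087]
rear 0.16586602761574165 -105.41210409267752
holes 0.1419293607635227 -105.20064747800087
edgeL 0.11604682250009424 -105.26821976553043
edgeR 0.11213011490629061 -105.05487175827315
perp 0.09398659255818395 -104.48398242369211
0.02 corners [[0.5329, -0.1544], [0.6206, -0.181], [0.5921, -0.287], [0.503, -0.264]] rearmid [ 0.54751487 -0.27550474] holes [ 0.55423948 -0.25304154]
rear 0.1609550416820919 -105.71638814556512
holes 0.13751065412548596 -105.55452744993035
edgeL 0.11364668054420916 -105.26821976553038
edgeR 0.10981098037501481 -105.05487175827315
perp 0.09204271198282912 -104.48398242369213
[     0      0    512    384 193454]Traceback (most recent call last):
  File "<stdin>", line 27, in <module>
  File "h.py", line 14, in atz
    p,d=ray(c,uv,obs); return p+d*(z-p[2])/d[2]
        ~~~^^^^^^^^^^
  File "h.py", line 12, in ray
    k,W=cam(c,obs); d=np.array([(uv[0]-k["cx"])/k["fx"],-(uv[1]-k["cy"])/k["fy"],-1.]); return W[:3,3],W[:3,:3]@d
        ~~~^^^^^^^
  File "h.py", line 5, in cam
    k=manip.calibration(c)
ValueError: time passes only in moves, steps and waits
```

Clamp pose: axis at (0.5905, -0.121), x axis at -105.3°. The measured cap height of 158 mm and rear distance of 0.166 m fit the text. I'm moving over the coupon's rear part and measuring it from close by.

```bash
echo '[{"pos":[0.06, -0.004, 0.02], "aperture":1}, {"pos":[0.12, -0.008, 0.06], "aperture":1}, {"pos":[0.17, -0.012, 0.1], "aperture":1}, {"pos":[0.22, -0.016, 0.14], "aperture":1}, {"pos":[0.27, -0.02, 0.17], "aperture":1}, {"pos":[0.32, -0.024, 0.2], "aperture":1}, {"pos":[0.355, -0.024, 0.2], "aperture":1}, {"pos":[0.355, -0.024, 0.2], "aperture":1}, {"pos":[0.355, -0.024, 0.2], "aperture":1}]' | python3 -m jog
python3 look.py w3 coupon
cat > coup.py <<'E'
from h import *
import sys
def fit(n,uv,z=.01):
    f=np.load(n+".npz");o={k:f[k] for k in f.files}
    g=cv2.cvtColor(cv2.imread(f"pics/{n}.png"),6)
    m=(g>int(sys.argv[4])).astype(np.uint8); _,lab,st,_=cv2.connectedComponentsWithStats(m)
    i=lab[uv[1],uv[0]]; print("bbox",st[i],"val",g[uv[1],uv[0]])
    cs,_=cv2.findContours((lab==i).astype(np.uint8),0,1); c=max(cs,key=cv2.contourArea)[:,0]
    k=manip.calibration("wrist") 
    T=np.eye(4);T[:3,:3]=R.from_quat(o["ee_rot"]).as_matrix();T[:3,3]=o["position"];M=T@k["tool_from_camera"]
    d=np.c_[(c[:,0]-k["cx"])/k["fx"],-(c[:,1]-k["cy"])/k["fy"],-np.ones(len(c))]@M[:3,:3].T
    W=M[:3,3]+d*((z-M[2,3])/d[:,2])[:,None]
    r=cv2.minAreaRect((W[:,:2]*1000).astype(np.float32)); print(r); print(cv2.boxPoints(r).tolist())
fit(sys.argv[1],(int(sys.argv[2]),int(sys.argv[3])))
E
```

```text
clock: 5.72
position: [0.5468, 0.2341, 0.1514]
ee_rot: [0.708, 0.706, -0.0, 0.0]
ft_force: [0.8, -0.5, -0.4]
grip_width: 0.997
grasp_force: 0.0
coupon 0.81 [238. 110. 284. 303.] 261.9 202.2
coupon 0.75 [  0.  64. 150. 195.] 67.9 131.5
[0.5467919  0.23409451 0.15137566] [ 0.8 -0.5 -0.4] 5.72
```

View pics/w3.png

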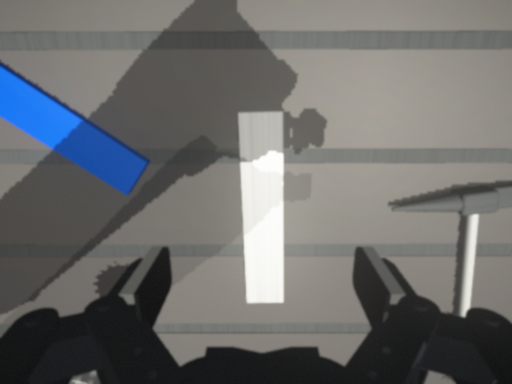

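The coupon shows whole, between px (238,112), (283,111), (284,303) and (247,303). Its bright metal surface confirms it is the steel one; the blue bar is at (75,130). The fingers straddle it.

Run:
```python
from h import *
f=np.load("w3.npz");o={k:f[k] for k in f.files}
K=manip.calibration("wrist")
import h
T=np.eye(4);T[:3,:3]=R.from_quat(o["ee_rot"]).as_matrix();T[:3,3]=o["position"];M=T@K["tool_from_camera"]
d0=manip.outline_of
def A(u,v,z=.01):
    d=M[:3,:3]@np.array([(u-K["cx"])/K["fx"],-(v-K["cy"])/K["fy"],-1]); return (M[:3,3]+d*(z-M[2,3])/d[2])[:2]
c=np.array([A(*p) for p in((238,112),(283,111),(284,303),(247,303))])
print(c); far=(c[0]+c[1])/2; near=(c[2]+c[3])/2; v=far-near
print("cen",c.mean(0),"len",np.linalg.norm(v),"wid",np.linalg.norm(c[1]-c[0]),np.linalg.norm(c[2]-c[3]),"yaw",np.degrees(np.arctan2(v[1],v[0])))
```

```text
[[0.52649755 0.29129239]
 [0.56588187 0.29205895]
 [0.57067985 0.09169686]
 [0.5310537  0.09178949]]
cen [0.54852824 0.19170942] len 0.1999871944325211 wid 0.039391779573189074 0.039626259687670765 yaw 91.34008821704569
```

The coupon's centre is (0.5485, 0.1917), its yaw is 91.3° and its length comes out at 0.200 m. I'm descending to grip 45 mm behind its centre.

To row units: -0.026 rad / 3.1416 = -0.0083.

```bash
echo '[{"rot":[0, 0, -0.0083], "pos":[0.0026, 0.0006, 0.05], "aperture":0.7}, {"rot":[0, 0, -0.0083], "pos":[0.0026, 0.0006, 0.1], "aperture":0.7}, {"rot":[0, 0, -0.0083], "pos":[0.0026, 0.0006, 0.13], "aperture":0.7}, {"rot":[0, 0, -0.0083], "pos":[0.0026, 0.0006, 0.142], "aperture":0.7}, {"rot":[0, 0, -0.0083], "pos":[0.0026, 0.0006, 0.146], "aperture":0.7}, {"rot":[0, 0, -0.0083], "pos":[0.0026, 0.0006, 0.148], "aperture":0.7}, {"rot":[0, 0, -0.0083], "pos":[0.0026, 0.0006, 0.148], "aperture":0.7}]' | python3 -m jog 40
```

```text
clock: 6.7
position: [0.5478, 0.2373, 0.0043]
ee_rot: [0.699, 0.715, 0.001, 0.0]
ft_force: [0.6, -0.4, 0.3]
grip_width: 0.699
grasp_force: 0.0
```

```bash
echo '[{"pos":[0, 0, 0.001], "aperture":0.6}, {"pos":[0, 0, 0.002], "aperture":0.5}, {"pos":[0, 0, 0.002], "aperture":0.3}, {"pos":[0, 0, 0.002], "aperture":0.3}, {"pos":[0, 0, 0.002], "aperture":0.3}, {"pos":[0, 0, 0.002], "aperture":0.3}]' | python3 -m jog 40
```

```text
clock: 7.45
position: [0.5473, 0.2372, 0.0016]
ee_rot: [0.699, 0.716, 0.0, 0.0]
ft_force: [-0.8, -1.3, 5.5]
grip_width: 0.457
grasp_force: 40.8
```

The grip is good (38.8 mm wide, 40 N). I'm easing off the bench by about 1 mm and dragging the coupon to the throat's approach line while turning it 16.7°.

To row units: 0.13 rad / 3.1416 = 0.0414.

```bash
echo '[{"pos":[0, 0, -0.001], "aperture":0.3}, {"rot":[0, 0, 0.0127], "pos":[-0.02, 0.012, -0.001], "aperture":0.3}, {"rot":[0, 0, 0.0255], "pos":[-0.045, 0.026, -0.001], "aperture":0.3}, {"rot":[0, 0, 0.0414], "pos":[-0.07, 0.041, -0.001], "aperture":0.3}, {"rot":[0, 0, 0.0573], "pos":[-0.1, 0.058, -0.001], "aperture":0.3}, {"rot":[0, 0, 0.0732], "pos":[-0.13, 0.075, -0.001], "aperture":0.3}, {"rot":[0, 0, 0.0859], "pos":[-0.15, 0.087, -0.001], "aperture":0.3}, {"rot":[0, 0, 0.0926], "pos":[-0.162, 0.094, -0.001], "aperture":0.3}, {"rot":[0, 0, 0.0926], "pos":[-0.162, 0.094, -0.001], "aperture":0.3}, {"rot":[0, 0, 0.0926], "pos":[-0.162, 0.094, -0.001], "aperture":0.3}]' | python3 -m jog 60
python3 look.py w4 coupon
```

```text
clock: 8.7
position: [0.6445, 0.0788, 0.0023]
ee_rot: [0.794, 0.608, -0.0, -0.0]
ft_force: [-0.2, -0.0, -4.1]
grip_width: 0.445
grasp_force: 60.7
coupon 0.57 [217. 141. 307. 354.] 261.4 240.6
[0.64446455 0.07881115 0.00228038] [-0.2 -0.  -4.1] 8.7
```

View pics/w4.png

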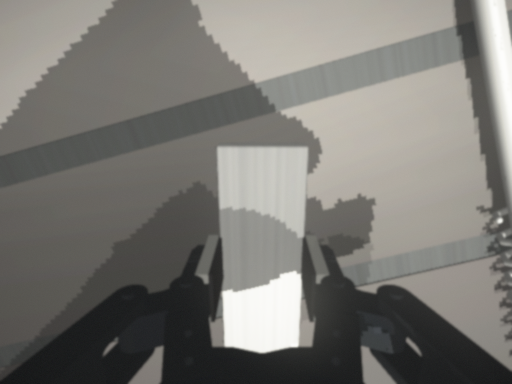

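The coupon is square in the fingers: its rear edge is level at row 147 and its sides are symmetric about column 262. I'm sliding it in along the clamp's axis to about 12 mm short of the stop.

To row units: 0.004 rad / 3.1416 = 0.0013.

```bash
echo '[{"rot":[0, 0, 0.0013], "pos":[-0.01, 0.0007, 0], "aperture":0.3}, {"rot":[0, 0, 0.0013], "pos":[-0.025, 0.0007, 0], "aperture":0.3}, {"rot":[0, 0, 0.0013], "pos":[-0.04, 0.0006, 0], "aperture":0.3}, {"rot":[0, 0, 0.0013], "pos":[-0.055, 0.0005, 0], "aperture":0.3}, {"rot":[0, 0, 0.0013], "pos":[-0.07, 0.0005, 0], "aperture":0.3}, {"rot":[0, 0, 0.0013], "pos":[-0.083, 0.0004, 0], "aperture":0.3}, {"rot":[0, 0, 0.0013], "pos":[-0.092, 0.0003, 0], "aperture":0.3}, {"rot":[0, 0, 0.0013], "pos":[-0.095, 0.0003, 0], "aperture":0.3}, {"rot":[0, 0, 0.0013], "pos":[-0.095, 0.0003, 0], "aperture":0.3}]' | python3 -m jog
python3 look.py w5 coupon
python3 - <<'E'
from h import *
s=manip.camera("side");t=manip.camera("top");cv2.imwrite("pics/s5.png",s);cv2.imwrite("pics/t5.png",t)
w=cv2.imread("pics/w5.png")
a=cv2.resize(s[120:260,220:360],(400,400),interpolation=3); b=cv2.resize(t[130:230,260:400],(400,286),interpolation=3)
c=np.zeros((600,800,3),np.uint8); c[:400,:400]=a; c[:286,400:]=b; c[290:590,400:]=cv2.resize(w,(400,300))
cv2.imwrite("pics/v5.png",c)
E
```

```text
clock: 9.93
position: [0.6202, -0.0144, 0.0023]
ee_rot: [0.796, 0.605, -0.0, 0.0]
ft_force: [0.7, -1.2, -4.3]
grip_width: 0.443
grasp_force: 60.7
coupon 0.9 [216. 144. 308. 352.] 261.4 240.4
[ 0.6202011  -0.01436899  0.00229156] [ 0.7 -1.2 -4.3] 9.93
```

View pics/v5.png

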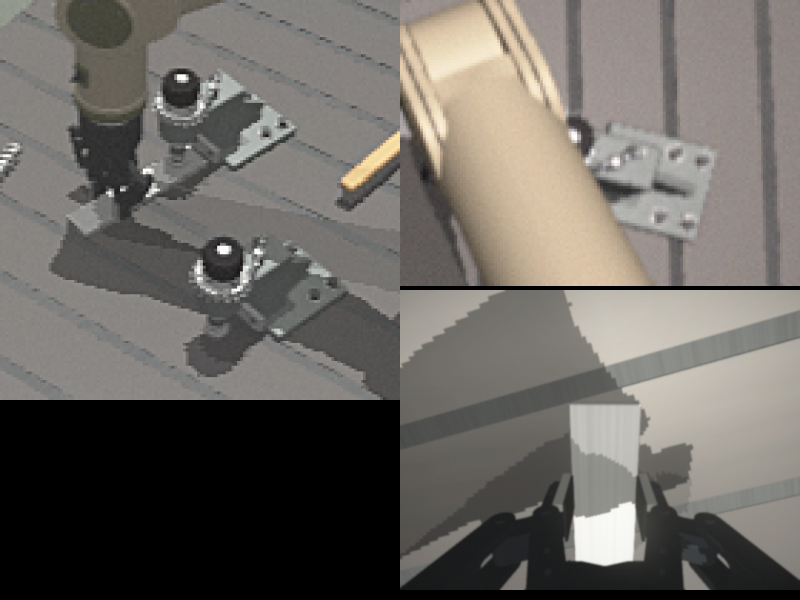

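Side view: the coupon lies under the foot of clamp A, in line with the throat. I'm lowering it the last fraction onto the bench and creeping towards the stop.

```bash
echo '[{"pos":[-0.002, 0, 0.0007], "aperture":0.3}, {"pos":[-0.004, 0, 0.0007], "aperture":0.3}, {"pos":[-0.006, 0, 0.0007], "aperture":0.3}, {"pos":[-0.007, 0, 0.0007], "aperture":0.3}, {"pos":[-0.008, 0, 0.0007], "aperture":0.3}, {"pos":[-0.008, 0, 0.0007], "aperture":0.3}]' | python3 -m jog
echo '[{"pos":[-0.0005, 0, 0], "aperture":0.3}, {"pos":[-0.001, 0, 0], "aperture":0.3}, {"pos":[-0.0015, 0, 0], "aperture":0.3}, {"pos":[-0.0015, 0, 0], "aperture":0.3}]' | python3 -m jog
echo '[{"pos":[-0.0005, 0, 0], "aperture":0.3}, {"pos":[-0.001, 0, 0], "aperture":0.3}, {"pos":[-0.001, 0, 0], "aperture":0.3}]' | python3 -m jog
```

```text
clock: 10.88
position: [0.6183, -0.022, 0.0018]
ee_rot: [0.796, 0.605, 0.0, 0.0]
ft_force: [1.0, 1.4, -0.8]
grip_width: 0.446
grasp_force: 61.0
clock: 11.38
position: [0.6178, -0.0233, 0.0018]
ee_rot: [0.796, 0.605, 0.0, 0.0]
ft_force: [0.5, 2.4, 1.2]
grip_width: 0.441
grasp_force: 61.2
clock: 11.75
position: [0.6177, -0.0238, 0.0018]
ee_rot: [0.796, 0.605, 0.0, -0.0]
ft_force: [1.8, 4.3, 1.0]
grip_width: 0.442
grasp_force: 61.2
```

```bash
echo '[{"pos":[-0.0005, 0, 0], "aperture":0.3}, {"pos":[-0.001, 0, 0], "aperture":0.3}, {"pos":[-0.001, 0, 0], "aperture":0.3}]' | python3 -m jog
echo '[{"pos":[-0.0005, 0, 0], "aperture":0.3}, {"pos":[-0.001, 0, 0], "aperture":0.3}, {"pos":[-0.001, 0, 0], "aperture":0.3}]' | python3 -m jog
```

```text
clock: 12.12
position: [0.6176, -0.0238, 0.0018]
ee_rot: [0.796, 0.606, 0.001, -0.0]
ft_force: [3.7, 7.0, -0.2]
grip_width: 0.445
grasp_force: 61.1
clock: 12.5
position: [0.6174, -0.0238, 0.0018]
ee_rot: [0.796, 0.606, 0.001, -0.001]
ft_force: [3.1, 9.1, -2.8]
grip_width: 0.444
grasp_force: 61.0
```

The coupon is butted: the TCP stays at clamp x ≈ -101 mm while the push grows to about 9 N. I'm easing the push and letting go.

```bash
echo '[{"pos":[0.001, 0, 0], "aperture":0.3}, {"pos":[0.002, 0, 0], "aperture":0.3}, {"pos":[0.0025, 0, 0], "aperture":0.3}, {"pos":[0.0025, 0, 0], "aperture":0.3}]' | python3 -m jog
echo '[{"aperture":0.5}, {"aperture":0.55}, {"aperture":0.65}, {"aperture":0.75}, {"aperture":0.75}, {"pos":[0, 0, -0.01], "aperture":0.75}, {"pos":[0, 0, -0.06], "aperture":0.75}, {"pos":[0, 0, -0.12], "aperture":0.75}, {"pos":[0.04, 0, -0.18], "aperture":0.75}, {"pos":[0.04, 0, -0.22], "aperture":0.75}, {"pos":[0.04, 0, -0.22], "aperture":0.75}, {"pos":[0.04, 0, -0.22], "aperture":0.75}]' | python3 -m jog
python3 look.py w6 coupon clamp knob_grip
```

```text
clock: 13.0
position: [0.6175, -0.0238, 0.0018]
ee_rot: [0.796, 0.605, -0.0, -0.0]
ft_force: [-1.1, 3.3, 3.6]
grip_width: 0.445
grasp_force: 61.6
clock: 14.5
position: [0.6281, 0.0144, 0.2216]
ee_rot: [0.796, 0.605, -0.0, 0.0]
ft_force: [-0.6, 0.8, -0.9]
grip_width: 0.751
grasp_force: 0.0
coupon 0.75 [243. 145. 281. 280.] 261.1 203.6
coupon 0.63 [ 0.  2. 20. 28.] 8.4 11.9
clamp 0.95 [222. 257. 298. 351.] 260.8 312.9
clamp 0.72 [  1. 139. 124. 280.] 52.4 220.1
knob_grip 0.85 [227. 290. 296. 355.] 261.2 322.6
knob_grip 0.81 [  0. 151.  19. 213.] 7.7 183.6
[0.62805492 0.01436049 0.22157118] [-0.6  0.8 -0.9] 14.5
```

View pics/w6.png

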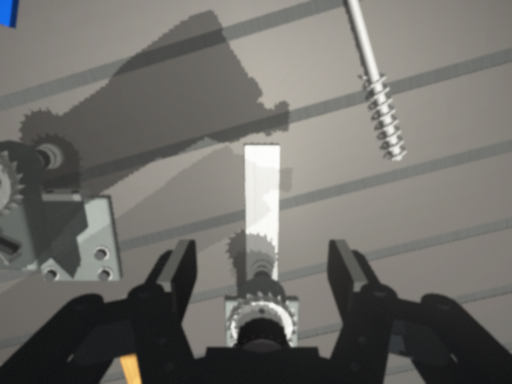

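The view is symmetric: coupon, knob and flange are all centred on about column 261–262, so the coupon is central and square. I'm going over the knob and pre-turning the wrist counter-clockwise, so the whole wind fits in one grip.

To row units: -0.17 rad / 3.1416 = -0.0541.

```bash
echo '[{"rot":[0, 0, -0.0541], "pos":[-0.02, 0, 0], "aperture":1}, {"rot":[0, 0, -0.1114], "pos":[-0.05, 0, 0], "aperture":1}, {"rot":[0, 0, -0.1655], "pos":[-0.08, 0, 0], "aperture":1}, {"rot":[0, 0, -0.2228], "pos":[-0.11, 0, 0], "aperture":1}, {"rot":[0, 0, -0.2769], "pos":[-0.13, 0, 0], "aperture":1}, {"rot":[0, 0, -0.3342], "pos":[-0.14, 0, 0], "aperture":1}, {"rot":[0, 0, -0.3883], "pos":[-0.1405, 0, 0], "aperture":1}, {"rot":[0, 0, -0.4456], "pos":[-0.1405, 0, 0], "aperture":1}, {"rot":[0, 0, -0.4775], "pos":[-0.1405, 0, 0], "aperture":1}, {"rot":[0, 0, -0.5093], "pos":[-0.1405, 0, 0], "aperture":1}, {"rot":[0, 0, -0.5093], "pos":[-0.1405, 0, 0], "aperture":1}, {"rot":[0, 0, -0.5093], "pos":[-0.1405, 0, 0], "aperture":1}]' | python3 -m jog 70
python3 look.py w7 knob_grip
python3 - <<'E'
from h import *
f=np.load("w6.npz");print(np.round(f["joint_pos"],2)); f=np.load("w7.npz");print(np.round(f["joint_pos"],2),np.round(f["torque"],3))
E
```

```text
clock: 16.2
position: [0.5905, -0.1208, 0.2213]
ee_rot: [0.122, 0.993, 0.0, -0.0]
ft_force: [-0.4, -0.8, -0.7]
grip_width: 0.999
grasp_force: 0.0
knob_grip 0.78 [223. 145. 303. 233.] 262.3 188.3
[ 0.59053007 -0.12079239  0.22128873] [-0.4 -0.8 -0.7] 16.2
[ 0.45  0.44 -0.74  1.43  0.3   1.38 -0.57]
[ 0.88  0.46 -1.    1.5   0.39  1.39  1.18] [ 0.005 -0.029  0.024]
```

View pics/w7.png

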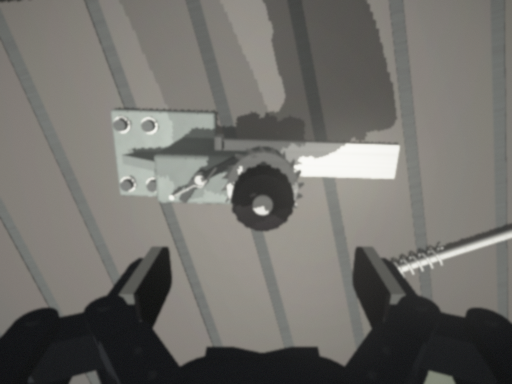

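The knob cap is at (263,205), on the tool's centre column, and the coupon is still in place at (350,160). I'm checking the cap position once more before descending.

```bash
python3 - <<'E'
from h import *
f=np.load("w7.npz");o={k:f[k] for k in f.files}
manip.camera("wrist")
print(atz("wrist",(262.5,204.5),.157), atz("wrist",(262.5,204.5),.159))
E
echo '[{"pos":[0, 0, 0.03], "aperture":1}, {"pos":[0, 0, 0.06], "aperture":1}, {"pos":[0, 0, 0.08], "aperture":1}, {"pos":[0, 0, 0.09], "aperture":1}, {"pos":[0, 0, 0.09], "aperture":1}]' | python3 -m jog
```

```text
[ 0.59123753 -0.12008218  0.157     ] [ 0.590493   -0.11990138  0.159     ]
clock: 16.98
position: [0.5907, -0.1207, 0.1315]
ee_rot: [0.121, 0.993, 0.0, -0.0]
ft_force: [0.1, 0.9, 0.1]
grip_width: 1.0
grasp_force: 0.0
```

```bash
cat > st.py <<'E'
from h import *
o=manip.get_obs(); y=R.from_quat(o["ee_rot"]).as_matrix()
print("t %.2f yaw %.4f tz %.3f j7 %.2f F %s w %.3f g %.0f p %s"%(o["clock"],np.arctan2(y[1,0],y[0,0]),o["torque"][2],o["joint_pos"][6],np.round(o["ft_force"],1),o["grip_width"],o["grasp_force"],np.round(o["position"],4)))
E
python3 st.py
echo '[{"aperture":0.6}, {"aperture":0.4}, {"aperture":0.4}, {"aperture":0.4}, {"aperture":0.4}]' | python3 -m jog 70 >/dev/null; python3 st.py
```

```text
t 16.98 yaw 2.8997 tz 0.012 j7 1.14 F [0.1 0.9 0.1] w 1.000 g 0 p [ 0.5907 -0.1207  0.1315]
t 17.60 yaw 2.8998 tz 0.027 j7 1.14 F [-2.3 -0.1  5. ] w 0.493 g 70 p [ 0.5911 -0.1206  0.1327]
```

The knob is gripped (42 mm, 70 N). I'm winding quickly through the part that must be free, then in quarter teeth with a torque reading at each.

The manual's scale: turns go in shares of pi rad. Converting my numbers, 0.157 rad / 3.1416 = 0.05.

```bash
echo '[{"rot":[0, 0, 0.0318], "aperture":0.4}, {"rot":[0, 0, 0.05], "aperture":0.4}, {"rot":[0, 0, 0.05], "aperture":0.4}]' | python3 -m jog >/dev/null; python3 st.py
echo '[{"rot":[0, 0, 0.0255], "aperture":0.4}, {"rot":[0, 0, 0.05], "aperture":0.4}, {"rot":[0, 0, 0.05], "aperture":0.4}]' | python3 -m jog >/dev/null; python3 st.py
for i in 1 2 3; do echo '[{"rot":[0, 0, 0.0127], "aperture":0.4}, {"rot":[0, 0, 0.025], "aperture":0.4}, {"rot":[0, 0, 0.025], "aperture":0.4}]' | python3 -m jog >/dev/null; python3 st.py; done
```

```text
t 17.98 yaw 2.7420 tz 0.008 j7 0.99 F [-2.2  0.6  5.8] w 0.493 g 70 p [ 0.5911 -0.1207  0.1327]
t 18.35 yaw 2.5843 tz -0.171 j7 0.85 F [-1.4 -0.1  5.5] w 0.495 g 70 p [ 0.591  -0.1208  0.1327]
t 18.73 yaw 2.5066 tz -0.045 j7 0.78 F [-3.  -0.2  6.6] w 0.493 g 70 p [ 0.591  -0.1208  0.1327]
t 19.10 yaw 2.4280 tz -0.000 j7 0.70 F [-3.5  0.8  6. ] w 0.493 g 70 p [ 0.591  -0.1209  0.1327]
t 19.48 yaw 2.3495 tz 0.020 j7 0.63 F [-2.5 -0.3  6.1] w 0.489 g 70 p [ 0.5909 -0.1209  0.1327]
```

To row units: 0.0785 rad / 3.1416 = 0.025.

```bash
for i in 1 2 3 4; do echo '[{"rot":[0, 0, 0.0127], "aperture":0.4}, {"rot":[0, 0, 0.025], "aperture":0.4}, {"rot":[0, 0, 0.025], "aperture":0.4}]' | python3 -m jog >/dev/null; python3 st.py; done
```

```text
t 19.85 yaw 2.2709 tz -0.093 j7 0.56 F [-3.6 -0.3  5.6] w 0.490 g 70 p [ 0.5909 -0.1209  0.1327]
t 20.23 yaw 2.1925 tz 0.021 j7 0.49 F [-3.5 -0.2  5.6] w 0.491 g 70 p [ 0.5908 -0.121   0.1327]
t 20.60 yaw 2.1140 tz 0.014 j7 0.41 F [-3.1 -1.3  6.5] w 0.495 g 70 p [ 0.5908 -0.121   0.1327]
t 20.98 yaw 2.0354 tz 0.017 j7 0.34 F [-4.5 -0.1  6.5] w 0.493 g 70 p [ 0.5907 -0.1211  0.1327]
```

To row units: 0.0785 rad / 3.1416 = 0.025.

```bash
for i in 1 2 3 4; do echo '[{"rot":[0, 0, 0.0127], "aperture":0.4}, {"rot":[0, 0, 0.025], "aperture":0.4}, {"rot":[0, 0, 0.025], "aperture":0.4}]' | python3 -m jog >/dev/null; python3 st.py; done
```

```text
t 21.35 yaw 1.9569 tz -0.034 j7 0.27 F [-5.1 -0.8  7.2] w 0.492 g 70 p [ 0.5907 -0.121   0.1327]
t 21.73 yaw 1.8783 tz 0.025 j7 0.19 F [-4.3 -0.   6.5] w 0.489 g 70 p [ 0.5907 -0.1211  0.1327]
t 22.10 yaw 1.7999 tz -0.040 j7 0.12 F [-4.5 -0.2  7.1] w 0.490 g 70 p [ 0.5906 -0.1211  0.1327]
t 22.48 yaw 1.7213 tz -0.016 j7 0.05 F [-5.  -1.2  7.5] w 0.490 g 70 p [ 0.5906 -0.1211  0.1327]
```

To row units: 0.0785 rad / 3.1416 = 0.025.

```bash
for i in 1 2 3 4; do echo '[{"rot":[0, 0, 0.0127], "aperture":0.4}, {"rot":[0, 0, 0.025], "aperture":0.4}, {"rot":[0, 0, 0.025], "aperture":0.4}]' | python3 -m jog >/dev/null; python3 st.py; done
```

```text
t 22.85 yaw 1.6428 tz -0.066 j7 -0.03 F [-5.5 -1.4  7.9] w 0.489 g 70 p [ 0.5905 -0.1211  0.1327]
t 23.23 yaw 1.5644 tz -0.045 j7 -0.10 F [-6.6  0.4  7.2] w 0.488 g 70 p [ 0.5904 -0.1211  0.1327]
t 23.60 yaw 1.4858 tz 0.027 j7 -0.17 F [-5.8 -0.6  7.3] w 0.493 g 70 p [ 0.5904 -0.1211  0.1327]
t 23.98 yaw 1.4074 tz -0.030 j7 -0.25 F [-6.2 -0.5  8.3] w 0.496 g 70 p [ 0.5903 -0.1211  0.1327]
```

To row units: 0.0785 rad / 3.1416 = 0.025.

```bash
for i in 1 2 3 4; do echo '[{"rot":[0, 0, 0.0127], "aperture":0.4}, {"rot":[0, 0, 0.025], "aperture":0.4}, {"rot":[0, 0, 0.025], "aperture":0.4}]' | python3 -m jog >/dev/null; python3 st.py; done
```

```text
t 24.35 yaw 1.3288 tz -0.138 j7 -0.32 F [-6.3 -1.   8.3] w 0.491 g 71 p [ 0.5903 -0.121   0.1326]
t 24.73 yaw 1.2503 tz -0.077 j7 -0.39 F [-6.7 -1.5  8.7] w 0.498 g 71 p [ 0.5902 -0.1211  0.1327]
t 25.10 yaw 1.1721 tz 0.091 j7 -0.47 F [-6.6 -0.1  9.3] w 0.492 g 71 p [ 0.5902 -0.1211  0.1327]
t 25.48 yaw 1.0937 tz 0.204 j7 -0.54 F [-7.3 -0.5  8.7] w 0.493 g 71 p [ 0.5902 -0.121   0.1327]
```

To row units: 0.04 rad / 3.1416 = 0.0127.

```bash
for i in 1 2 3 4; do echo '[{"rot":[0, 0, 0.0127], "aperture":0.4}, {"rot":[0, 0, 0.025], "aperture":0.4}, {"rot":[0, 0, 0.025], "aperture":0.4}]' | python3 -m jog >/dev/null; python3 st.py; done
```

```text
t 25.85 yaw 1.0152 tz 0.108 j7 -0.61 F [-7.7 -0.2  8.7] w 0.489 g 71 p [ 0.5901 -0.121   0.1327]
t 26.23 yaw 0.9367 tz 0.199 j7 -0.69 F [-7.6 -0.4  9.8] w 0.493 g 71 p [ 0.59   -0.121   0.1326]
t 26.60 yaw 0.8584 tz 0.197 j7 -0.76 F [-8.  -0.4 10.3] w 0.491 g 71 p [ 0.59   -0.1209  0.1327]
t 26.98 yaw 0.7800 tz 0.266 j7 -0.84 F [-7.7 -0.1 10.3] w 0.492 g 71 p [ 0.5899 -0.1209  0.1327]
```

Torque was free up to 5.25 teeth, then stepped between 5.25 and 5.75. The readings since then, at about 0.155 Nm per tooth, put contact at about 5.5 teeth. Two further clicks (past 6 and 7) therefore seat the pawl at 7. I'm turning to about 7.4 teeth.

To row units: 0.0785 rad / 3.1416 = 0.025.

```bash
echo '[{"rot":[0, 0, 0.0127], "aperture":0.4}, {"rot":[0, 0, 0.025], "aperture":0.4}, {"rot":[0, 0, 0.025], "aperture":0.4}]' | python3 -m jog >/dev/null; python3 st.py
echo '[{"rot":[0, 0, 0.0127], "aperture":0.4}, {"rot":[0, 0, 0.025], "aperture":0.4}, {"rot":[0, 0, 0.025], "aperture":0.4}]' | python3 -m jog >/dev/null; python3 st.py
echo '[{"rot":[0, 0, 0.0095], "aperture":0.4}, {"rot":[0, 0, 0.0172], "aperture":0.4}, {"rot":[0, 0, 0.0172], "aperture":0.4}]' | python3 -m jog >/dev/null; python3 st.py
```

```text
t 27.35 yaw 0.7016 tz 0.289 j7 -0.91 F [-8.5 -0.9  9. ] w 0.494 g 71 p [ 0.5899 -0.1208  0.1327]
t 27.73 yaw 0.6232 tz 0.375 j7 -0.98 F [-8.4  0.2  9.7] w 0.491 g 71 p [ 0.5899 -0.1208  0.1327]
t 28.10 yaw 0.5695 tz 0.383 j7 -1.04 F [-8.6 -0.6  9.6] w 0.495 g 71 p [ 0.5899 -0.1208  0.1327]
```

The torque at 7.42 teeth gives contact at about 5.5 again. I'm letting go, rising clear and checking.

```bash
echo '[{"aperture":0.6}, {"aperture":0.8}, {"aperture":1}, {"aperture":1}, {"aperture":1}, {"pos":[0, 0, -0.02], "aperture":1}, {"pos":[0, 0, -0.06], "aperture":1}, {"pos":[0, 0, -0.12], "aperture":1}, {"pos":[0, 0, -0.18], "aperture":1}, {"pos":[0, 0, -0.2], "aperture":1}, {"pos":[0, 0, -0.2], "aperture":1}]' | python3 -m jog
python3 look.py w8 coupon knob_grip
python3 - <<'E'
from h import *
s=manip.camera("side"); w=cv2.imread("pics/w8.png")
cv2.imwrite("pics/v8.png",np.hstack([cv2.resize(s[120:240,220:340],(384,384),interpolation=3),cv2.resize(w[:,56:456],(400,384))]))
E
```

```text
clock: 29.48
position: [0.5913, -0.1205, 0.3346]
ee_rot: [0.96, 0.281, 0.002, 0.001]
ft_force: [0.9, -0.4, -0.3]
grip_width: 1.002
grasp_force: 0.0
coupon 0.68 [178.  52. 268. 138.] 219.1 95.4
coupon 0.56 [  0. 113.   6. 122.] 1.9 115.1
knob_grip 0.97 [  0. 167.  65. 226.] 31.1 198.3
knob_grip 0.81 [235. 131. 289. 188.] 260.8 158.1
[ 0.59131379 -0.12045287  0.33460452] [ 0.9 -0.4 -0.3] 29.48
```

View pics/v8.png

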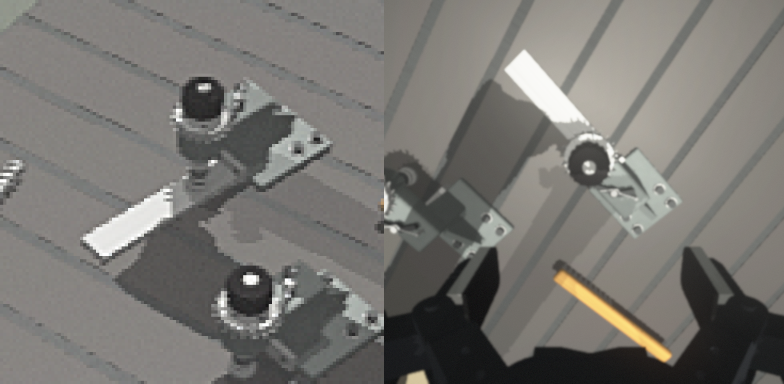

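Both views show the coupon straight in the throat in line with the clamp, the foot down on it, and the robot clear. I'm handing in.

```bash
python3 -c "
from workcell import manip
print(manip.hand_in())"
```

```text
the job is handed in; nothing more can be done
None
```

The job is handed in at 29.5 s on the robot's clock: the steel coupon is butted against the stop of the farther clamp, square and central to the eye, the foot was felt to bear at about 5.5 teeth, and the knob was wound two clicks more and released with the pawl expected at tooth 7; the result was not reported back.

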